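# Unclip the filter cover and take out the used filter

### The arm

A 7-joint arm with a two-finger parallel gripper is mounted at the origin on the work surface. World frame = base frame: x ahead of the robot, y to its left, z up, the work surface at z = 0. Lengths are in mm, angles in rad, forces in N, time in s.
With the tool pointing down it reaches from about 425 to 825 mm from the base axis. Payload 3.6 kg.
Tool frame: the origin (TCP) lies midway between the tips of the shut fingers; the grasp point (between the pads) lies 19 mm behind it (grip_point_offset is the distance from the TCP to the grasp point, in mm); z points along the fingers, y is the line along which they close (so a half turn about z gives the same grasp; the last joint's range is limited). The gripper opens to 85 mm and grips with 20 to 120 N. Pads are 22 mm wide; open, the fingers measure 114 mm over their backs; the gripper's body (76 mm by 85 mm) begins 54 mm behind the grasp point. The pads swing forward as they close: fully open they stand 13 mm farther back than shut.
Start: joints at [1.206, 0.615, -0.013, 1.423, 0.008, 1.103, -0.04], TCP at [215.428, -613.232, 231.297] pointing down, gripper open.
Joint ranges: [-3.12, 3.12], [-0.3, 2.06], [-1.34, 1.32], [0.26, 2.42], [-1.36, 4.5], [0.01, 1.98], [-2.84, 2.84]. Speed limits (rad/s): [2.79, 2.79, 3.14, 3.14, 3.14, 3.14, 3.14].

### API

Orientations are given as a rotation vector (axis times angle).
In Python, from cell import * gives the robot as it stands.
- The arm moves only by the tool servo_tool, never from a script. Its arguments are lists of equal length, an entry for each row: "travel": the shift along the tool's x, y, z in m, a list of three; "roll": the turn about the tool's z in rad. A call has exactly 10 rows; each row shifts and turns the commanded pose from where the row before left it, along the tool's axes as they then stand; what a row does not reach is not made up. A row lasts 1/12 s, in which the tool goes at most 41.7 mm and 7.16 degrees, less where a joint would pass 70% of its speed; a pose out of reach is approached as far as the arm can. A call is refused whole if a number of a shift passes 0.0417 or a number of a turn 0.125, either way. A call with a gripper value outside its range is refused whole. "claw" is the gripper command: -1 is shut, 1 is fully open, values between are in proportion, set as the call begins (left out, the last holds). The fingers move at their own pace and stop on an object; "force" is the grip in N (left out, the last holds). Time passes only in rows, so rows that do not move let the fingers close, or fill a call up. It gives the time, the measured TCP pose, the force, the opening and the grip force at its end, in the units of the state.
- get_obs(): the state, without advancing time (a new reading comes with each control period).
- get_image(name): name is "scene" or "top" or "wrist"; returns a dict with "frame" (400x640x3 uint8, red, green, blue), "fov_y" (degrees; the focal length in pixels is half the picture's height over the tangent of half this angle, whatever the lens; pixels are square), "cx", "cy" (the principal point, pixels), "rvec" (rotation vector, rad) and "tvec" (3), from world to camera coordinates, as OpenCV has them. Camera axes: x right, y down, z forward; pixel columns grow to the right and rows downward; lengths in mm; the calibration is good to about 2 mm. A picture is of the moment at which its call begins. There is no depth.
- close_job(): hands the job in; it is judged then, once.
The state is a dict: "time_s": time; "joint_positions": joint angles; "joint_velocities": joint speeds; "joint_efforts": joint torques, N m; "position": TCP position; "tcp_rot": TCP orientation; "contact_force": force on the tool from outside, world axes, zero at the start; "wrist_torque": the same for the moment, N m; "gripper_width": finger opening in mm; "grip_force": force on a finger pad.
Only numpy, scipy, OpenCV 4.12 (cv2) and the standard library are available. Lean on these libraries where they do the work, as an engineer would, in place of code of your own. Each camera call takes 0.05 s, during which the arm holds its last target. There are 200 camera calls.

### The job

Take the used filter out of the white air filter unit: squeeze the two blue snap tabs of its cover together, lift the cover off and lay it tabs up in the middle of the green mat, and set the used filter (yellow handle), handle up, down inside the orange waste tray. Keep the used filter roughly level on the way, set both parts down instead of dropping them, and leave the white spare filter, bottle and jar where they stand.

Things in the scene. Friction and masses are not known exactly. Their poses are not given: they have to be found in the camera images.
- unit: White air filter unit, fixed, 170 (x) x 180 (y) x 100 mm high; origin at the centre of its underside, axes along its sides. A well 96 (x) x 106 (y) mm opens in the middle of its top, floor 30 mm above the table. The cover lies in the top of the well, held down by its two bolts under black lips at the middle of the well's +y and -y edges.
- cover_grip (a point): Point on the cover midway between its blue tabs, 34 mm above its underside, a good height to pinch them; cover's axes, z up, y from right to left tab; 122 mm above the table at first. Tabs: upright at y = +24 and -24 mm, each 20 mm wide (x), 6 thick (y), top 44 mm above the underside; 54 mm over their outer faces at rest, 38 mm when fully squeezed.
- tab_left (a joint): Inward travel of the blue tab on the cover's +y side, m: 0 at rest, 0.008 at its stop; its bolt is free of the unit's lip beyond about 0.005. Spring: 2 N at rest, 6 N at the stop.
- tab_right (a joint): The same for the tab on the cover's -y side.
- cover: The clip-on cover; origin at the centre of its underside. A grey plate with dark slots, 90 (x) x 100 (y) x 8 mm, 150 g, loose apart from its bolts (3 mm play all round). At rest the bolts stick out 7 mm beyond its y edges; with the tabs fully pinched they are inside it and it lifts straight up, held by the pinched tabs.
- filter_grip (a point): Point in the handle of the used filter cartridge, 40 mm above its underside; cartridge axes, z up. Dark frame 56 (x) x 72 (y) x 18 mm, with a yellow upright handle on its middle, 40 mm long (x), 14 mm thick (y), from 18 to 50 mm above the underside; 150 g. It stands loose on the floor of the well, unseen until the cover is off.
- used_filter: The used cartridge again, origin at the centre of its underside.
- mat: Flat green mat fixed to the table, 170 (x) x 150 (y) x 3 mm; origin at the centre of its underside.
- waste_tray: Open orange tray fixed to the table, 160 (x) x 150 (y) x 35 mm outside, walls and floor 5 mm; origin at the centre of its underside.
- spare_mid (a point): Clean spare filter, all white, the same shape as the used one, standing on the table beyond the unit; centre. To be left alone.
- bottle_mid (a point): Amber bottle, 70 mm diameter, 160 mm high; centre. To be left alone.
- jar_mid (a point): Small jar with a blue cap, 60 mm diameter, 70 mm high; centre. To be left alone.
Mind the look-alikes: they are no part of the job. What is shaped like the cover but red or turquoise is not meant.

How it is judged (in metres and radians):
On the way, in this order (a step that is already met when the one before it is completed fails the run):
1. both tabs are squeezed in by more than 5 mm while the cover still lies in the unit (value of joint each of tab_left, tab_right above 0.005 m and z of cover_grip in the frame of unit below 0.135 m and horizontal distance between cover_grip and unit below 0.02 m), for 0.05 s.
2. the cover is lifted more than 30 mm clear of its place (z of cover_grip in the frame of unit above 0.1525 m), for 0.1 s.
3. the used filter is lifted clear of the unit's top (height (world z) of filter_grip above 0.145 m), for 0.1 s.
At the end, for the whole second after the job is handed in: The cover lies flat (within 0.1 rad), tabs up, on the green mat with its middle within 40 mm of the mat's middle; the used filter stands handle up (within 0.15 rad) on the floor of the orange tray, its middle within 60 mm of the tray's middle; both are at rest (horizontal distance between cover_grip and mat below 0.04 m and height (world z) of cover_grip between 0.032 and 0.043 m and angle between cover_grip's own z axis and vertical below 0.1 rad and horizontal distance between filter_grip and waste_tray below 0.06 m and height (world z) of filter_grip below 0.052 m and angle between filter_grip's own z axis and vertical below 0.15 rad and linear speed of each of cover, used_filter below 0.02 m/s); the robot touches nothing.
It fails at once if the used filter is tipped by more than 0.7 rad (angle between filter_grip's own z axis and vertical above 0.7 rad).
It fails at once if the cover is let fall: away from the unit, more than 50 mm above its resting height on the mat, and not held by the fingers (horizontal distance between cover_grip and unit above 0.14 m and height (world z) of cover_grip above 0.087 m and contact force between cover and the fingers below 0.02 N).
It fails at once if the used filter is let fall: away from the unit, more than 50 mm above its resting height in the tray, and not held by the fingers (horizontal distance between filter_grip and unit above 0.14 m and height (world z) of filter_grip above 0.095 m and contact force between used_filter and the fingers below 0.02 N).
It fails at once if the spare filter, bottle or jar is moved by more than 30 mm (distance of any of spare_mid, bottle_mid, jar_mid from where it was at the start of the episode above 0.03 m).
It also fails if it takes over 61 s, if anything falls off the work surface, if the arm or the gripper's body presses on something with over 40 N, if the wrist force passes 120 N, or if a joint passes its speed limit or range.

## Working session

There is one attempt and no reset: what is moved stays moved. The work goes in short steps, Python scripts to look and compute and a tool call to move; the robot and the scene stay as the last step left them, time stands still between calls to the robot, and variables do not carry over. Pictures are saved under pics/ and viewed, at most 10 in all, crops included, and the job is handed in when it is done.

Besides the shell and the picture viewer there is one more tool, called after "Emit:" as name(argument=value, ...), one argument or row to a line, values as JSON. servo_tool: Moves the arm, as the interface text tells. Its arguments: {"type":"object","properties":{"travel":{"type":"array"},"roll":{"type":"array"},"claw":{"type":"number"},"force":{"type":"number"}},"required":["travel","roll"]}

```bash
mkdir -p pics; ls
cat > h.py <<'E'
from cell import *
import numpy as np, cv2
from scipy.spatial.transform import Rotation as R
def shot(n,f):
    im=get_image(n); cv2.imwrite('pics/'+f+'.png',im['frame'][:,:,::-1])
    np.savez('pics/'+f+'.npz',**{k:v for k,v in im.items() if k!='frame'})
def w(f,u,v,z):
    c=np.load('pics/'+f+'.npz'); F=200/np.tan(np.radians(float(c['fov_y']))/2)
    r=R.from_rotvec(c['rvec']).as_matrix(); t=c['tvec'].ravel()
    o=-r.T@t; d=r.T@np.array([(u-float(c['cx']))/F,(v-float(c['cy']))/F,1])
    return o+d*(z-o[2])/d[2]
def px(f,p):
    c=np.load('pics/'+f+'.npz'); F=200/np.tan(np.radians(float(c['fov_y']))/2)
    q=R.from_rotvec(c['rvec']).as_matrix()@np.array(p,float)+c['tvec'].ravel()
    return q[0]/q[2]*F+float(c['cx']),q[1]/q[2]*F+float(c['cy'])
E
python3 - <<'E'
from h import *
import h
im=get_image('top'); print({k:v for k,v in im.items() if k!='frame'})
shot('top','top0'); shot('scene','sc0')
print(get_obs())
for f in ['top0','sc0']:
    cv2.imwrite(f'pics/{f}b.png',cv2.resize(cv2.imread(f'pics/{f}.png'),(800,500)))
E
```

```text
pics
{'fov_y': 54.034424211897765, 'cx': 317.3690139583013, 'cy': 188.69512899614224, 'rvec': array([ 2.16375311, -2.17434061,  0.11064105]), 'tvec': array([   1.48312936,  493.50262672, 1056.79298714])}
{'time_s': 0.15, 'joint_positions': array([ 1.20648266,  0.61571237, -0.01265351,  1.42452625,  0.00807115,
        1.10340533, -0.04041917]), 'joint_velocities': array([ 0.0001205 , -0.00238928, -0.00088872, -0.00447946,  0.00135469,
        0.00072466,  0.00020891]), 'joint_efforts': array([ 4.06525305e-04, -4.69658804e+01,  2.59735901e-01, -1.71251839e+01,
        1.00921895e-02,  7.10396023e-03, -2.58657693e-06]), 'position': array([ 215.27305273, -612.69700647,  230.39572781]), 'tcp_rot': array([-3.09491769e+00, -5.27880101e-01,  4.84240328e-04]), 'contact_force': array([ 0.20099271,  0.40221427, -0.0932204 ]), 'wrist_torque': array([ 0.0148578 , -0.00925185,  0.00098721]), 'grip_force': 0.0, 'gripper_width': 85.14161594299343}
```

View pics/top0b.png

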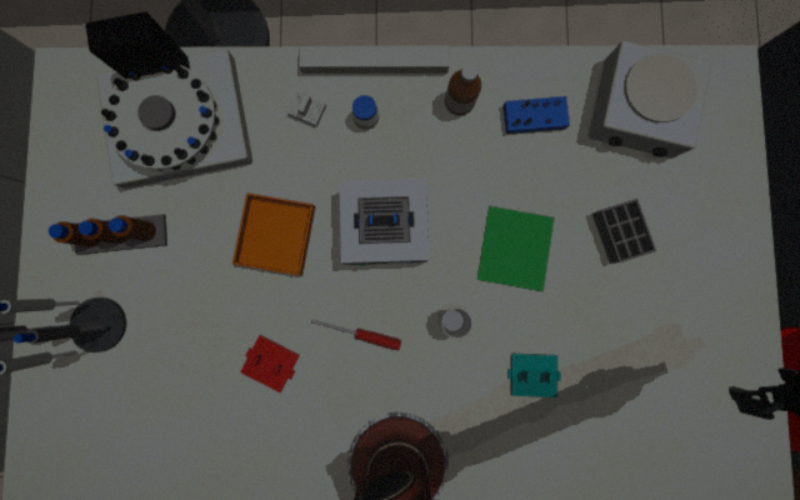

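View pics/sc0b.png

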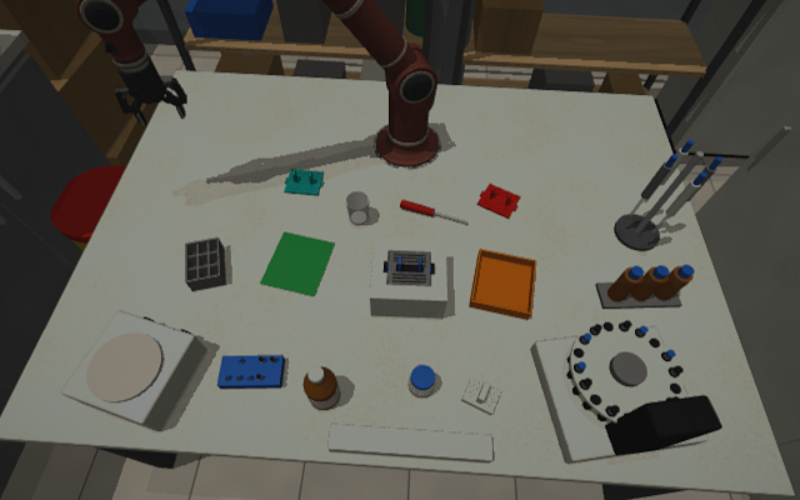

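The top view shows the unit at about (384,221) px, the tray at (274,235) and the mat at (516,248), in the 800 px picture. Image up is +x and left is +y. The next step is an enlarged crop.

Run:
```python
from h import *
i=cv2.imread('pics/top0.png'); c=i[135:245,180:450]
c=cv2.convertScaleAbs(c,alpha=1.5)
c=cv2.resize(c,None,fx=2.96,fy=2.96,interpolation=cv2.INTER_CUBIC)
cv2.imwrite('pics/crop.png',c)
hsv=cv2.cvtColor(i,cv2.COLOR_BGR2HSV)
for n,lo,hi,z in [('mat',(45,120,60),(75,255,255),3),('tray',(8,150,60),(22,255,255),35)]:
    m=cv2.inRange(hsv,lo,hi); m[:130]=0;m[245:]=0;m[:,:180]=0
    ct=max(cv2.findContours(m,0,2)[0],key=cv2.contourArea)
    P=np.array([w('top0',*p[0],z)[:2] for p in ct],np.float32)
    print(n,cv2.minAreaRect(P),'px',cv2.minAreaRect(ct))
```

```text
mat ((467.1507873535156, -267.25628662109375), (147.28721618652344, 167.193115234375), 79.56328582763672) px ((412.3783874511719, 198.72972106933594), (52.936466217041016, 59.51242446899414), 9.462322235107422)
tray ((499.1372375488281, 270.6015625), (149.61862182617188, 158.20718383789062), 80.07461547851562) px ((217.88076782226562, 187.0010986328125), (54.777069091796875, 58.425758361816406), 10.784297943115234)
```

View pics/crop.png

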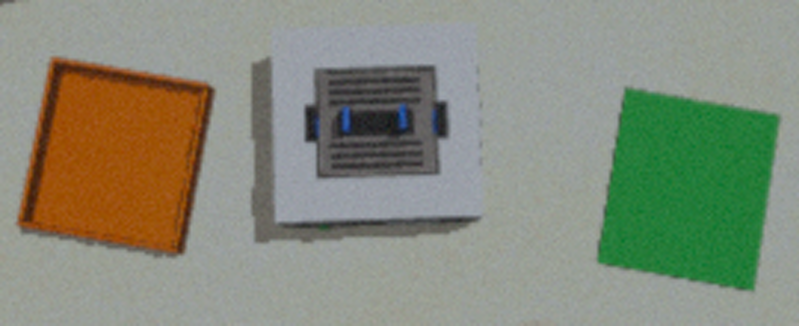

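Crop: unit top corners (272,30), (475,25), (482,216), (275,221). Cover plate corners (315,69), (435,66), (440,174), (317,177). Blue tabs near (346,119) and (404,117).

Run:
```python
from h import *
q=lambda u,v,z: w('top0',180+u/2.96,135+v/2.96,z)
for z,pts in [(100,[(272,30),(475,25),(482,216),(275,221)]),(96,[(315,69),(435,66),(440,174),(317,177)]),(132,[(346,119),(404,117)])]:
    P=np.array([q(*p,z) for p in pts]); print(P.round(1)[:,:2].tolist(),P.mean(0).round(1))
o=get_obs(); r=R.from_rotvec(o['tcp_rot']).as_matrix(); print(r.round(3))
```

```text
[[600.1, 116.6], [603.7, -61.5], [436.0, -65.7], [432.6, 112.9]] [518.1  25.6 100. ]
[[566.0, 79.1], [568.1, -26.2], [473.0, -29.9], [470.9, 77.1]] [519.5  25.   96. ]
[[516.6, 50.0], [518.1, 1.1]] [517.4  25.6 132. ]
[[ 0.943  0.331 -0.001]
 [ 0.331 -0.943  0.002]
 [ 0.    -0.002 -1.   ]]
```

Emit:
servo_tool(
  travel=[
    [0,0,0],
    [0,0,0],
    [0,0,0],
    [0.018,-0.036,0],
    [0.018,-0.036,0],
    [0.018,-0.036,0],
    [0.018,-0.036,0],
    [0.018,-0.036,0],
    [0.018,-0.036,0],
    [0.018,-0.036,0],
  ],
  roll=[0.105,0.105,0.105,0,0,0,0,0,0,0],
  claw=1,
)

```text
time_s: 0.98
position: [336.0, -356.4, 231.2]
tcp_rot: [-3.141, -0.036, 0.0]
contact_force: [1.2, -0.1, -0.7]
gripper_width: 85.2
grip_force: 0.0
```

Emit:
servo_tool(
  travel=[
    [0.018,-0.036,0],
    [0.018,-0.036,0],
    [0.018,-0.036,0],
    [0.018,-0.036,0],
    [0.018,-0.036,0],
    [0.018,-0.036,0],
    [0.018,-0.036,0],
    [0.018,-0.036,0],
    [0.018,-0.036,0],
    [0,0,0],
  ],
  roll=[0,0,0,0,0,0,0,0,0,0],
)

```text
time_s: 1.82
position: [493.4, -20.3, 231.4]
tcp_rot: [-3.134, -0.059, -0.006]
contact_force: [0.1, 1.3, 0.2]
gripper_width: 85.2
grip_force: 0.0
```

Emit:
servo_tool(
  travel=[
    [0.013,-0.0225,0.01],
    [0.013,-0.0225,0.01],
    [0,0,0.01],
    [0,0,0.01],
    [0,0,0],
    [0,0,0],
    [0,0,0],
    [0,0,0],
    [0,0,0],
    [0,0,0],
  ],
  roll=[0.015,0,0,0,0,0,0,0,0,0],
)

```text
time_s: 2.65
position: [515.8, 14.4, 191.9]
tcp_rot: [-3.141, -0.012, -0.002]
contact_force: [0.1, 0.6, 0.3]
gripper_width: 85.6
grip_force: 0.0
```

Run:
```python
from h import *
o=get_obs(); r=R.from_rotvec(o['tcp_rot']).as_matrix(); print(o['position'],r.round(3))
shot('wrist','w1')
i=cv2.imread('pics/w1.png'); cv2.imwrite('pics/w1b.png',cv2.resize(cv2.convertScaleAbs(i,alpha=1.4),(800,500)))
```

```text
[515.75080715  14.36854143 191.90375185] [[ 1.     0.007  0.001]
 [ 0.007 -1.     0.   ]
 [ 0.001 -0.    -1.   ]]
```

View pics/w1b.png

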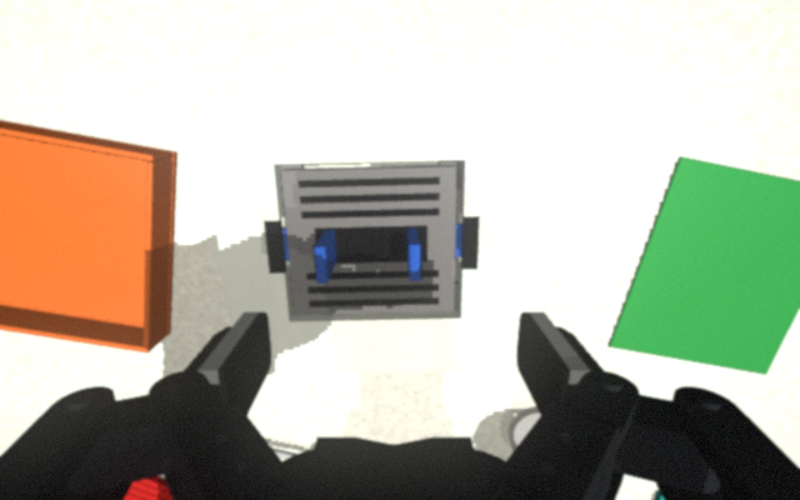

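Wrist view: cover corners at about (276,166), (464,161), (461,318), (290,321). Tabs at about (323,260) and (414,256), lips at (276,246) and (469,242).

Run:
```python
from h import *
c=np.load('pics/w1.npz'); r=R.from_rotvec(c['rvec']).as_matrix(); print('cam',-r.T@c['tvec'].ravel(), r.round(2))
for z,pts in [(96,[(276,166),(464,161),(461,318),(290,321)]),(100,[(276,246),(469,242)])]:
    P=np.array([w('w1',u*.8,v*.8,z) for u,v in pts]); print(P.round(1)[:,:2].tolist(),P.mean(0).round(1))
for s in (24,-24):
  for z in (100,132): print(np.array(px('w1',(518,25.4+s,z)))/.8)
```

```text
cam [585.59498433  15.88385128 334.54321276] [[ 0.01 -1.   -0.  ]
 [-0.96 -0.01  0.28]
 [-0.28 -0.   -0.96]]
[[561.3, 82.1], [564.8, -23.8], [467.9, -27.1], [465.1, 80.2]] [514.8  27.9  96. ]
[[515.4, 84.3], [518.6, -28.5]] [517.   27.9 100. ]
[335.47647147 242.13549085]
[327.09102318 259.45203438]
[417.70501435 242.66325651]
[421.16728496 260.05098312]
```

Emit:
servo_tool(
  travel=[
    [0.001,-0.006,0],
    [0.001,-0.006,0],
    [0,0,0.015],
    [0,0,0.015],
    [0,0,0.015],
    [0,0,0.01],
    [0,0,0.005],
    [0,0,0],
    [0,0,0],
    [0,0,0],
  ],
  roll=[-0.02,0,0,0,0,0,0,0,0,0],
)

```text
time_s: 3.53
position: [518.0, 26.8, 132.1]
tcp_rot: [-3.141, -0.044, -0.003]
contact_force: [0.2, 0.6, -1.3]
gripper_width: 85.4
grip_force: 0.0
```

Emit:
servo_tool(
  travel=[
    [-0.001,0,0.01],
    [0,0,0.01],
    [0,0,0.007],
    [0,0,0],
    [0,0,0],
    [0,0,0],
    [0,0,0],
    [0,0,0],
    [0,0,0],
    [0,0,0],
  ],
  roll=[0.008,0,0,0,0,0,0,0,0,0],
)

```text
time_s: 4.37
position: [516.4, 26.6, 104.6]
tcp_rot: [-3.141, -0.031, -0.001]
contact_force: [-0.4, 0.2, 0.4]
gripper_width: 85.4
grip_force: 0.0
```

Emit:
servo_tool(
  travel=[
    [0,0,0],
    [0,0,0],
    [0,0,0],
    [0,0,0],
    [0,0,0],
    [0,0,0],
    [0,0,0],
    [0,0,0],
    [0,0,0],
    [0,0,0],
  ],
  roll=[0,0,0,0,0,0,0,0,0,0],
  claw=-1,
  force=50,
)

```text
time_s: 5.2
position: [516.8, 26.8, 105.5]
tcp_rot: [-3.141, -0.031, -0.002]
contact_force: [-1.1, -0.4, 7.8]
gripper_width: 34.4
grip_force: 50.7
```

Emit:
servo_tool(
  travel=[
    [0,0,-0.003],
    [0,0,-0.005],
    [0,0,-0.007],
    [0,0,-0.01],
    [0,0,-0.01],
    [0,0,-0.01],
    [0,0,-0.01],
    [0,0,0],
    [0,0,0],
    [0,0,0],
  ],
  roll=[0,0,0,0,0,0,0,0,0,0],
)

```text
time_s: 6.03
position: [516.0, 26.5, 159.2]
tcp_rot: [-3.141, -0.031, 0.001]
contact_force: [-0.4, 0.7, -2.2]
gripper_width: 34.7
grip_force: 50.0
```

Run:
```python
from h import *
shot('wrist','w2');shot('top','t2')
a=cv2.imread('pics/w2.png'); b=cv2.imread('pics/t2.png')[100:260,150:470]
a=cv2.resize(a,(480,300)); b=cv2.resize(cv2.convertScaleAbs(b,alpha=1.5),(480,240))
cv2.imwrite('pics/m2.png',np.vstack([a,b]))
```

```text
(no output)
```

View pics/m2.png

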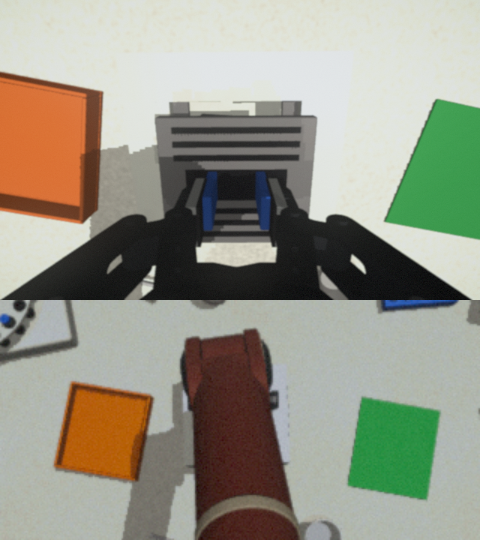

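The cover is off and held in the pads. Next it goes to the mat.

Emit:
servo_tool(
  travel=[
    [-0.003,0.015,0],
    [-0.005,0.028,0],
    [-0.0055,0.03,0],
    [-0.0055,0.03,0],
    [-0.0055,0.03,0],
    [-0.0055,0.03,0],
    [-0.0055,0.03,0],
    [-0.0055,0.03,0],
    [-0.0055,0.03,0],
    [-0.005,0.025,0],
  ],
  roll=[0,0,0,0,0,0,0,0,0,0],
)

```text
time_s: 6.97
position: [469.2, -254.9, 158.7]
tcp_rot: [3.141, 0.028, -0.002]
contact_force: [0.1, -0.5, -1.7]
gripper_width: 35.0
grip_force: 50.0
```

Emit:
servo_tool(
  travel=[
    [-0.003,0.015,0],
    [0,0,0.01],
    [0,0,0.02],
    [0,0,0.02],
    [0,0,0.02],
    [0,0,0.02],
    [0,0,0.01],
    [0,0,0.005],
    [0,0,0],
    [0,0,0],
  ],
  roll=[0,0,0,0,0,0,0,0,0,0],
)

```text
time_s: 7.8
position: [468.1, -267.2, 54.6]
tcp_rot: [3.141, 0.032, 0.001]
contact_force: [0.4, -0.3, -0.9]
gripper_width: 35.1
grip_force: 50.0
```

Emit:
servo_tool(
  travel=[
    [0,0,0.01],
    [0,0,0.01],
    [0,0,0.005],
    [0,0,0.003],
    [0,0,0.002],
    [0,0,0.001],
    [0,0,0.001],
    [0,0,0],
    [0,0,0],
    [0,0,0],
  ],
  roll=[0,0,0,0,0,0,0,0,0,0],
)

```text
time_s: 8.63
position: [467.8, -267.5, 22.6]
tcp_rot: [3.141, 0.031, 0.001]
contact_force: [-1.1, -0.6, -1.8]
gripper_width: 34.9
grip_force: 50.0
```

Run:
```python
from h import *
shot('wrist','w3');shot('scene','s3')
a=cv2.imread('pics/w3.png'); x,y=map(int,px('s3',(467,-267,20))); b=cv2.imread('pics/s3.png')[y-55:y+55,x-85:x+85]
a=cv2.resize(a,(480,300)); b=cv2.resize(cv2.convertScaleAbs(b,alpha=1.5),(460,298))
cv2.imwrite('pics/m3.png',np.vstack([a,np.pad(b,((0,0),(0,20),(0,0)))]))
```

```text
(no output)
```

View pics/m3.png

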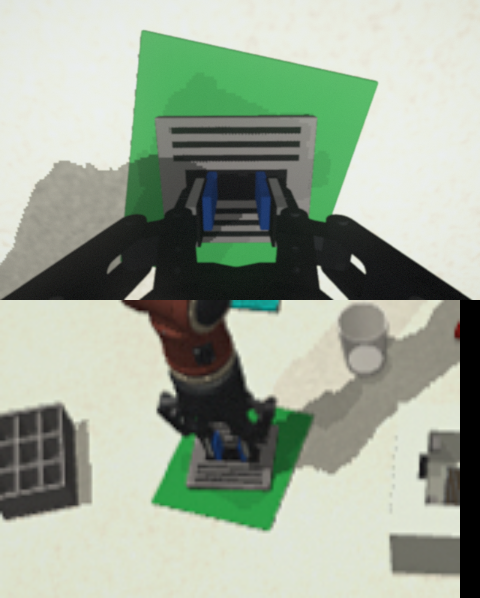

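The cover is level and central on the mat, about 2 mm up. I lower it the rest, then release.

Emit:
servo_tool(
  travel=[
    [0,0,0.001],
    [0,0,0.001],
    [0,0,0.001],
    [0,0,0],
    [0,0,0],
    [0,0,0],
    [0,0,0],
    [0,0,0],
    [0,0,0],
    [0,0,0],
  ],
  roll=[0,0,0,0,0,0,0,0,0,0],
)

```text
time_s: 9.57
position: [467.7, -267.5, 20.0]
tcp_rot: [3.141, 0.031, 0.0]
contact_force: [-1.5, 1.0, 5.0]
gripper_width: 34.9
grip_force: 50.5
```

Emit:
servo_tool(
  travel=[
    [0,0,0],
    [0,0,0],
    [0,0,0],
    [0,0,0],
    [0,0,0],
    [0,0,0],
    [0,0,-0.01],
    [0,0,-0.03],
    [0,0,-0.04],
    [0,0,-0.04],
  ],
  roll=[0,0,0,0,0,0,0,0,0,0],
  claw=1,
)

```text
time_s: 10.4
position: [466.8, -267.0, 140.7]
tcp_rot: [-3.14, -0.031, 0.003]
contact_force: [0.7, -0.1, 0.2]
gripper_width: 85.3
grip_force: 0.0
```

Emit:
servo_tool(
  travel=[
    [0,0,-0.04],
    [0,0,-0.03],
    [0.005,-0.028,0],
    [0.006,-0.033,0],
    [0.006,-0.033,0],
    [0.006,-0.033,0],
    [0.006,-0.033,0],
    [0.006,-0.033,0],
    [0.006,-0.033,0],
    [0.006,-0.033,0],
  ],
  roll=[0,0,0,0,0,0,0,0,0,0],
  claw=0.2,
)

```text
time_s: 11.23
position: [509.3, -6.0, 210.2]
tcp_rot: [3.141, 0.031, 0.001]
contact_force: [1.0, -1.0, 0.2]
gripper_width: 51.1
grip_force: 0.0
```

Emit:
servo_tool(
  travel=[
    [0.004,-0.02,0],
    [0,0,0],
    [0,0,0],
    [0,0,0],
    [0,0,0],
    [0,0,0],
    [0,0,0],
    [0,0,0],
    [0,0,0],
    [0,0,0],
  ],
  roll=[0,0,0,0,0,0,0,0,0,0],
)

```text
time_s: 12.07
position: [513.1, 12.3, 209.3]
tcp_rot: [-3.141, -0.03, 0.0]
contact_force: [0.5, -0.9, 0.1]
gripper_width: 51.2
grip_force: 0.0
```

Run:
```python
from h import *
shot('wrist','w4');shot('scene','s4')
a=cv2.imread('pics/w4.png'); x,y=map(int,px('s4',(467,-267,20))); b=cv2.imread('pics/s4.png')[y-40:y+40,x-60:x+60]
a=cv2.resize(a,(640,400)); b=cv2.resize(b,(300,200))
cv2.imwrite('pics/m4.png',np.vstack([a,np.pad(b,((0,0),(0,340),(0,0)))]))
```

```text
(no output)
```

View pics/m4.png

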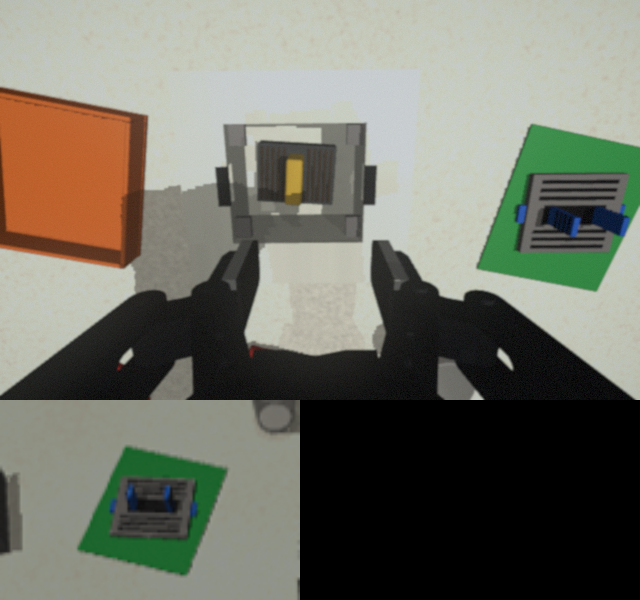

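Cover lies well on the mat. Yellow handle at about (294,180) px, frame about (258–335, 141–204). I enlarge it for its yaw.

Run:
```python
from h import *
i=cv2.imread('pics/w4.png'); c=cv2.resize(i[110:250,210:390],None,fx=4.2,fy=4.2,interpolation=cv2.INTER_CUBIC)
cv2.imwrite('pics/c4.png',c)
h=cv2.cvtColor(i,cv2.COLOR_BGR2HSV); m=cv2.inRange(h,(15,120,80),(35,255,255)); m[:, :230]=0;m[:,370:]=0;m[:120]=0;m[240:]=0
ct=max(cv2.findContours(m,0,2)[0],key=cv2.contourArea); print(cv2.boundingRect(ct),cv2.boxPoints(cv2.minAreaRect(ct)).tolist())
```

```text
(285, 155, 18, 50) [[285.0, 155.0], [302.0, 155.0], [302.0, 204.0], [285.0, 204.0]]
```

View pics/c4.png

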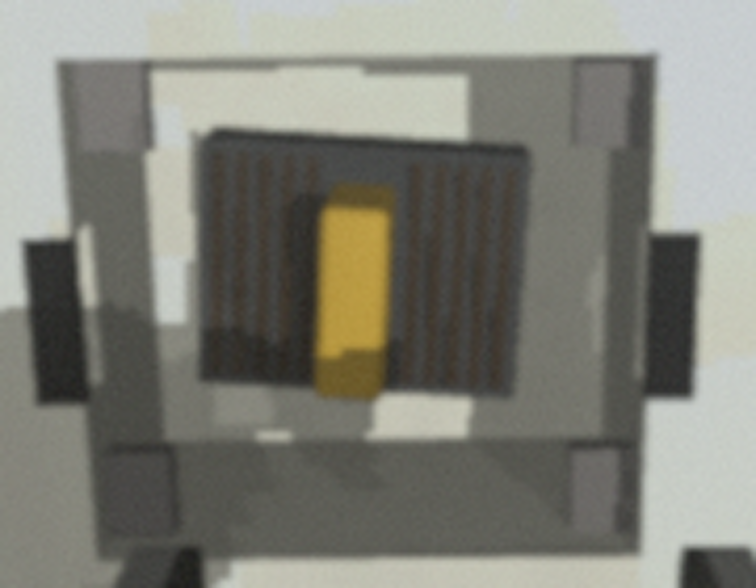

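Run:
```python
from h import *
for z,pts in [(80,[(322,205),(390,207),(383,397),(315,395)]),(48,[(205,137),(527,150),(513,394),(200,380)]),(100,[(60,62),(656,56),(639,552),(100,556)])]:
    P=np.array([w('w4',210+u/4.2,110+v/4.2,z) for u,v in pts])[:,:2]; d=P[0]+P[1]-P[2]-P[3]; e=P[0]+P[3]-P[1]-P[2]
    print(P.round(1).tolist(),P.mean(0).round(1),'yaw',np.arctan2(d[1],d[0]),np.arctan2(-e[0],e[1]),np.hypot(*d)/2,np.hypot(*e)/2)
o=get_obs();print(o['position'],o['tcp_rot'])
```

```text
[[534.0, 36.9], [533.9, 23.6], [494.8, 24.7], [495.0, 38.6]] [514.4  31. ] yaw -0.03458654507099698 -0.011683848948447094 39.08195855360902 13.559987356510737
[[542.6, 64.7], [541.1, -4.8], [485.7, -3.6], [487.7, 67.4]] [514.2  30.9] yaw -0.03510868887173904 -0.02500185797149826 55.18571428593216 70.26546433940901
[[562.2, 81.3], [565.2, -23.6], [470.5, -26.1], [467.7, 78.9]] [516.4  27.6] yaw 0.025982777352385765 0.027613510374359888 94.61772930849558 104.94806900242948
[513.06756232  12.46877569 209.33857083] [-3.14135771e+00 -3.10373864e-02  2.98143542e-05]
```

Emit:
servo_tool(
  travel=[
    [0.001,-0.009,0],
    [0.001,-0.009,0],
    [0,0,0.02],
    [0,0,0.02],
    [0,0,0.02],
    [0,0,0.02],
    [0,0,0.01],
    [0,0,0],
    [0,0,0],
    [0,0,0],
  ],
  roll=[0.05,0,0,0,0,0,0,0,0,0],
)

```text
time_s: 13.0
position: [516.1, 30.8, 120.3]
tcp_rot: [-3.141, 0.047, -0.004]
contact_force: [0.6, 0.2, 0.4]
gripper_width: 51.3
grip_force: 0.0
```

Emit:
servo_tool(
  travel=[
    [-0.001,0,0.01],
    [0,0,0.015],
    [0,0,0.015],
    [0,0,0.01],
    [0,0,0.01],
    [0,0,0.006],
    [0,0,0],
    [0,0,0],
    [0,0,0],
    [0,0,0],
  ],
  roll=[0,0,0,0,0,0,0,0,0,0],
)

```text
time_s: 13.83
position: [514.6, 30.6, 53.7]
tcp_rot: [-3.141, 0.047, -0.002]
contact_force: [-0.8, 1.1, 2.2]
gripper_width: 51.2
grip_force: 0.8
```

Emit:
servo_tool(
  travel=[
    [0,0,0],
    [0,0,0],
    [0,0,0],
    [0,0,0],
    [0,0,0],
    [0,0,0],
    [0,0,0],
    [0,0,0],
    [0,0,0],
    [0,0,0],
  ],
  roll=[0,0,0,0,0,0,0,0,0,0],
  claw=-1,
  force=40,
)

```text
time_s: 14.67
position: [514.3, 30.5, 53.4]
tcp_rot: [-3.141, 0.047, -0.0]
contact_force: [0.4, -0.1, 0.4]
gripper_width: 13.6
grip_force: 39.7
```

Emit:
servo_tool(
  travel=[
    [0,0,-0.005],
    [0,0,-0.01],
    [0,0,-0.015],
    [0,0,-0.015],
    [0,0,-0.02],
    [0,0,-0.02],
    [0,0,-0.015],
    [0,0,-0.005],
    [0,0,0],
    [0,0,0],
  ],
  roll=[0,0,0,0,0,0,0,0,0,0],
)

```text
time_s: 15.5
position: [513.6, 30.5, 158.1]
tcp_rot: [3.141, -0.047, -0.001]
contact_force: [0.2, -0.2, -1.6]
gripper_width: 13.2
grip_force: 39.2
```

Emit:
servo_tool(
  travel=[
    [-0.001,-0.012,0],
    [-0.002,-0.024,0],
    [-0.003,-0.03,0],
    [-0.003,-0.03,0],
    [-0.003,-0.03,0],
    [-0.003,-0.03,0],
    [-0.003,-0.03,0],
    [-0.002,-0.027,0],
    [-0.001,-0.017,0],
    [-0.001,-0.01,0],
  ],
  roll=[0,0,0,0,0,0,0,0,0,0],
)

```text
time_s: 16.33
position: [497.2, 275.6, 156.9]
tcp_rot: [-3.14, 0.039, 0.005]
contact_force: [-1.0, -0.1, -1.8]
gripper_width: 13.2
grip_force: 39.2
```

Emit:
servo_tool(
  travel=[
    [0,0,0],
    [0,0,0.01],
    [0,0,0.02],
    [0,0,0.02],
    [0,0,0.02],
    [0,0,0.02],
    [0,0,0.01],
    [0,0,0.005],
    [0,0,0],
    [0,0,0],
  ],
  roll=[0,0,0,0,0,0,0,0,0,0],
)

```text
time_s: 17.17
position: [500.0, 270.6, 53.7]
tcp_rot: [-3.141, 0.049, -0.001]
contact_force: [0.9, -0.2, -2.4]
gripper_width: 13.3
grip_force: 39.2
```

Run:
```python
from h import *
shot('wrist','w5')
```

```text
(no output)
```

View pics/w5.png

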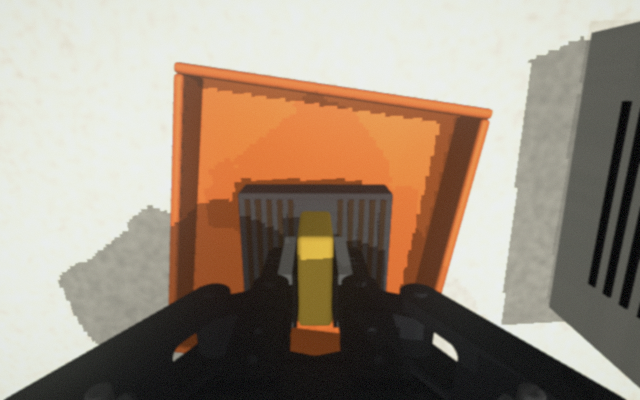

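The filter is level over the middle of the tray, with its frame at about (240–390, 185–290) px. I lower it by 25 mm.

Emit:
servo_tool(
  travel=[
    [0,0,0.008],
    [0,0,0.008],
    [0,0,0.004],
    [0,0,0.002],
    [0,0,0.001],
    [0,0,0.001],
    [0,0,0.001],
    [0,0,0.001],
    [0,0,0],
    [0,0,0],
  ],
  roll=[0,0,0,0,0,0,0,0,0,0],
)

```text
time_s: 18.05
position: [499.6, 271.2, 28.4]
tcp_rot: [-3.141, 0.047, -0.001]
contact_force: [-1.6, -1.2, 6.0]
gripper_width: 13.2
grip_force: 40.3
```

Contact is felt at the expected height, so I release and lift. The fingers open to about 51 mm so they clear the tray walls.

Emit:
servo_tool(
  travel=[
    [0,0,0],
    [0,0,0],
    [0,0,0],
    [0,0,0],
    [0,0,0],
    [0,0,0],
    [0,0,-0.01],
    [0,0,-0.02],
    [0,0,-0.03],
    [0,0,-0.03],
  ],
  roll=[0,0,0,0,0,0,0,0,0,0],
  claw=0.2,
)

```text
time_s: 18.88
position: [498.8, 270.8, 118.3]
tcp_rot: [3.14, -0.047, -0.002]
contact_force: [0.5, -0.5, 0.1]
gripper_width: 51.5
grip_force: 0.0
```

Emit:
servo_tool(
  travel=[
    [0,0,-0.03],
    [0,0,-0.03],
    [0,0,-0.02],
    [0,0,0],
    [0,0,0],
    [0,0,0],
    [0,0,0],
    [0,0,0],
    [0,0,0],
    [0,0,0],
  ],
  roll=[0,0,0,0,0,0,0,0,0,0],
)

```text
time_s: 19.72
position: [499.1, 270.9, 196.6]
tcp_rot: [3.141, -0.047, -0.002]
contact_force: [-0.4, -1.1, 0.9]
gripper_width: 51.2
grip_force: 0.0
```

Run:
```python
from h import *
shot('wrist','w6')
i=cv2.imread('pics/w6.png');h=cv2.cvtColor(i,cv2.COLOR_BGR2HSV); m=cv2.inRange(h,(19,120,80),(35,255,255))
ct=max(cv2.findContours(m,0,2)[0],key=cv2.contourArea); x,y,a,b=cv2.boundingRect(ct); print(x,y,a,b,w('w6',x+a/2,y+b/2,55))
print([np.round(px('w6',(500+s*20,271,z))) for s in(1,-1) for z in(23,55)])
shot('top','t6')
g=cv2.imread('pics/t6.png'); hs=cv2.cvtColor(g,cv2.COLOR_BGR2HSV)
mb=cv2.inRange(hs,(105,120,40),(125,255,255)); mb[:160]=0;mb[245:]=0;mb[:,:380]=0;mb[:,450:]=0
v,u=np.nonzero(mb); print(len(u),w('t6',u.mean(),v.mean(),30))
```

```text
306 153 17 48 [502.1121542 272.1139041  55.       ]
[array([315., 151.]), array([315., 157.]), array([316., 191.]), array([317., 201.])]
73 [ 469.22140336 -264.69276865   30.        ]
```

The filter handle stands upright at about (500, 272), as predicted. The cover is centred within 4 mm of the mat's middle. I hand the job in.

```bash
python3 -c "
from cell import *
print(close_job())"
```

```text
the job is handed in; nothing more can be done
None
```

I handed the job in after about 20 s of robot time, with the cover tabs up within 4 mm of the mat's middle, the used filter handle up in the middle of the waste tray, and the arm clear; the interface returned no verdict.

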